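Refit and latch an air cleaner cover

ROBOT

A 6-joint arm with a two-finger parallel gripper is mounted at the origin on the work surface; the furniture and walls round the work are solid. World frame = base frame: x ahead of the robot, y to its left, z up, the work surface at z = 0. Lengths are in m, angles in degrees, forces in N, time in s.
With the tool pointing down it reaches from about 0.3 to 0.75 m from the base axis. Payload 8.5 kg.
Tool frame: the origin (TCP) lies at the very end of the fingers, on their centre line; the grasp point (between the pads) lies 19 mm behind it (env.hold_point_z is the distance from the TCP to the grasp point, in m); z points along the fingers, y is the line along which they close (so a half turn about z gives the same grasp; the last joint's range is limited). The gripper opens to 85 mm and grips with 20 to 120 N. Pads are 22 mm wide; open, the fingers measure 114 mm over their backs; the gripper's body (76 mm by 85 mm) begins 54 mm behind the grasp point. The pads swing forward as they close: fully open they stand 13 mm farther back than shut.
Start: joints at [-76.049, 21.807, 74.336, -0, 83.858, -12.336], TCP at [0.244, -0.493, 0.2] pointing down, gripper open.
Joint ranges: [-178.18, 178.18], [-50.72, 133.34], [12.68, 142.11], [-81.47, 261.47], [9.98, 163.14], [-165.26, 165.26]. Speed limits (degrees/s): [136.94, 136.94, 180, 180, 180, 180].

INTERFACE

Orientations are given as a 3x3 rotation matrix whose columns are the frame's x, y, z axes.
In Python, from rig import env, optics gives the robot as it stands.
- The arm moves only by the shell command python3 -m jog 'ROWS' [OPENING] [FORCE]. ROWS is JSON, a list of rows, each an object with "linear": the shift along the tool's x, y, z in units of 40 mm (1.0 is 40 mm), a list of three; "roll": the turn about the tool's z in units of 5 degrees (1.0 is 5 degrees). A call has 1 to 12 rows; each row shifts and turns the commanded pose from where the row before left it, along the tool's axes as they then stand; what a row does not reach is not made up. A row lasts 1/12 s, in which the tool goes at most 41.7 mm and 7.16 degrees, less where a joint would pass 70% of its speed; a pose out of reach is approached as far as the arm can. A call is refused whole if a number of a shift passes 1 or a number of a turn 1, either way. A call with a gripper value outside its range is refused whole. OPENING is the opening, from -1 (shut) to 1 (fully open), set as the call begins (- or left out, the last holds). The fingers move at their own pace and stop on an object; FORCE is the grip in N (left out, the last holds). Time passes only in rows, so rows that do not move let the fingers close. It gives the time, the measured TCP pose, the force, the opening and the grip force at its end, in the units of the state.
- env.observe(): the state, without advancing time (a new reading comes with each control period).
- optics.get_image(name): name is "scene" or "top" or "wrist"; returns the picture (384x512x3 uint8, red, green, blue); there is no depth.
- optics.calibration(name): a dict with "fov_y" (degrees; the focal length in pixels is half the picture's height over the tangent of half this angle, whatever the lens; pixels are square), "cx", "cy" (the principal point, pixels), "T" (4x4, takes a point from camera to world coordinates). Camera axes: x right, y down, z forward; pixel columns grow to the right and rows downward; lengths in m; the calibration is good to about 2 mm. A picture is of the moment at which its call begins: read the wrist's pose just before it. calibration takes no time and is no camera call; for the wrist camera it gives the pose at the moment of the call.
- env.close_job(): hands the job in; it is judged then, once.
The state is a dict: "time_s": time; "q": joint angles; "qvel": joint speeds; "joint_efforts": joint torques, N m; "position": TCP position; "tool_rot": TCP orientation; "ft_force": force on the tool from outside, world axes, zero at the start; "wrist_torque": the same for the moment, N m; "grip_width": finger opening in m; "gripper_force": force on a finger pad.
Only numpy, scipy, OpenCV 4.12 (cv2) and the standard library are available. Lean on these libraries where they do the work, as an engineer would, in place of code of your own. Each camera call takes 0.05 s, during which the arm holds its last target. There are 200 camera calls.

TASK

The grey cover of the small-engine air cleaner has been washed and stands on end in the drainer: lift it out, lay it on the counter open side down and let go, then take it again by its long sides and set it square and fully home on the air cleaner housing. Then swing the sprung latch handle over it, up the ramp of the cover's steel strip, until it drops into the notch in the middle, and leave it latched there. Do not shift the bearing, bolt and highlighter lying near by.

Things in the scene. Friction and masses are not known exactly. Their poses are not given: they have to be found in the camera images.
- cover: grey plastic lid 90 long x 62 wide x 18 mm thick, about 0.12 kg, hollow (84 x 56 inside, 15 deep), same end for end. Origin: centre of the open rim plane. x: out of the closed top face (top at x = 18 mm), level while it stands on end, up when it lies open side down. y: along the width. z: along the length, up while it stands on end (upper end 45 mm above the origin)
- keeper (a point): middle of the floor of the notch in the bent steel strip on the cover's top face, 21 mm above the open rim. The strip is 30 mm wide (along the cover's z) and crosses the whole width: from each long edge a ramp rises to a crest 8 mm above the top face, 11 mm either side of the middle; between the crests is the notch, 19 mm wide, its floor 3 mm above the top face
- cover_end (a point): on the cover, half way through its 18 mm thickness, at the middle of the end that is uppermost in the drainer; pinch it here across the thickness (along its x), strip 30 mm below. Let go leaning over 25 degrees towards its open side, lower end on the counter, it falls flat, open side down
- drainer: fixed low steel tray 92 x 80 mm with four rows of wire hoops 29 mm high; origin at the middle of its underside, x and y along its sides. The cover stands on end on its 4 mm thick floor between the two middle hoops, its top face towards the drainer's +x
- housing: small-engine air cleaner, fixed: aluminium tub with a pleated paper filter in its mouth. Origin at the middle of its underside, x along its length towards the latch spindle, y across. Flange 96 x 68 mm, upper side at z = 40 mm; on it a drafted spigot 11 mm high, 79 x 51 mm at its foot, 73 x 45 at its top, over which the cover goes with 2 mm play a side, its length along x. Low intake stub at -y
- seat (a point): middle of the upper side of the housing's flange; axes as the housing's. The cover's origin comes here when it is home, its open rim resting on the flange all round (top face then 58 mm above the counter)
- latch (a joint): turn of the latch handle about its upright spindle, rad. 0: the handle points along the housing's -x, over the middle of the cover; it grows as the handle swings out towards the housing's +y (1.57: along +y). Range -0.25 to 2.15, stays where it is left. The nose meets the ramp at about 0.5 and passes the crest at about 0.2; dropped in the notch it rests within about 0.1 of 0
- latch_lift (a joint): height of the sprung latch handle above its lower stop, m: 0 while swung out, 0.006 to 0.009 on a crest, 0.002 to 0.003 when dropped in the notch of a cover that is home. A spring presses it down with 4 to 9 N
- latch_pivot (a point): on the axis of the latch handle's upright spindle at the flange's height: on the housing's x axis, 59 mm beyond the seat at the +x end. Under the bar, 59 mm from the axis, sits a round nose of radius 7 mm that rides on the cover's strip
- latch_knob (a point): top of the upright round black knob, 18 mm diameter, 36 mm tall, on the handle bar 88 mm from the spindle; 112 mm above the counter while the lift is 0, rising with it by up to 10 mm. The flat bar (12 mm wide) has its top 36 mm below. Pushed sideways at the knob it needs under 10 N
- bearing: steel ball bearing 47 mm across, 14 mm thick, bystander lying on the counter
- hex_bolt: steel bolt with nut 72 mm long, bystander lying on the counter
- highlighter: highlighter pen 118 mm long, bystander lying on the counter
Not all that is in view belongs to the job. What is shaped like the cover but pink is not meant.

How it is judged (in metres and radians):
On the way, in this order (a step that is already met when the one before it is completed fails the run):
1. the cover lies flat on the counter, open side down, let go (angle between cover's own x axis and vertical below 0.1 rad and height (world z) of cover below 0.008 m and contact force between cover and the fingers below 0.3 N), for 0.2 s.
2. the cover is home and square on the housing, the latch not yet over it (horizontal distance between cover and seat below 0.007 m and z of cover in the frame of seat below 0.003 m and angle between cover's own x axis and vertical below 0.07 rad and value of joint latch above 0.6 rad), for 0.2 s.
At the end, for the whole second after the job is handed in: The cover sits home and square on the housing (origin within 7 mm sideways and 3 mm in height of the seat, tilt under 0.07 rad, length within 0.15 rad of the housing's), the latch handle lies over its middle (within 0.14 rad) with its nose dropped in the notch (lift 1 to 5 mm), all at rest (horizontal distance between cover and seat below 0.007 m and z of cover in the frame of seat between -0.003 and 0.003 m and angle between cover's own x axis and vertical below 0.07 rad and angle between the z axis of cover and the x axis of housing, either way round below 0.15 rad and value of joint latch between -0.14 and 0.14 rad and value of joint latch_lift between 0.001 and 0.005 m and linear speed of cover below 0.01 m/s); the robot touches nothing.
It fails at once if a bystander (bearing, bolt or highlighter) is moved more than 30 mm (distance of any of bearing, hex_bolt, highlighter from where it was at the start of the episode above 0.03 m).
It also fails if it takes over 69 s, if anything falls off the work surface, if the arm or the gripper's body presses on something with over 40 N, if the wrist force passes 120 N, or if a joint passes its speed limit or range.

## Working session

There is one attempt and no reset: what is moved stays moved. The work goes in short steps, Python scripts to look and compute and a shell command to move; the robot and the scene stay as the last step left them, time stands still between calls to the robot, and variables do not carry over. Pictures are saved under pics/ and viewed, at most 10 in all, crops included, and the job is handed in when it is done.

```bash
ls; mkdir -p pics; python3 - <<'E'
from rig import env, optics
import cv2
for n in ("scene","top"):
    im=optics.get_image(n); c=optics.calibration(n); print(n,c)
    cv2.imwrite(f"pics/{n}0.png",im[:,:,::-1])
s=env.observe(); print(s["time_s"],s["position"],s["tool_rot"],s["grip_width"],env.hold_point_z)
E
```

```text
pics
scene {'fov_y': 51.27325111694094, 'cx': 257.25846858698225, 'cy': 190.93288386441685, 'T': array([[-0.87201794,  0.31645927, -0.37341432,  0.81051594],
       [ 0.48911094,  0.59274189, -0.63986525,  0.3090001 ],
       [ 0.01884702, -0.740615  , -0.67166525,  0.66456842],
       [ 0.        ,  0.        ,  0.        ,  1.        ]])}
top {'fov_y': 44.933576027503356, 'cx': 259.57403836814893, 'cy': 192.92356656104496, 'T': array([[ 0.0050675 , -0.99173087,  0.12823494,  0.35869404],
       [-0.999682  , -0.0018563 ,  0.02514868, -0.2328673 ],
       [-0.02470268, -0.1283216 , -0.99142491,  1.24593015],
       [ 0.        ,  0.        ,  0.        ,  1.        ]])}
0.1 [ 0.24350078 -0.49282112  0.19948126] [[ 8.96582182e-01  4.42877299e-01 -2.98447515e-04]
 [ 4.42877306e-01 -8.96581352e-01  1.25335165e-03]
 [ 2.87498518e-04 -1.25590839e-03 -9.99999170e-01]] 0.08551269628857476 0.0187
```

View pics/top0.png

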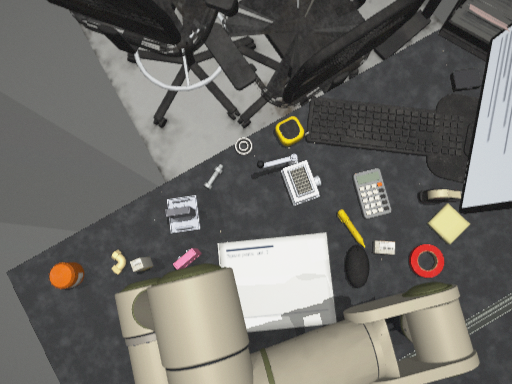

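View pics/scene0.png

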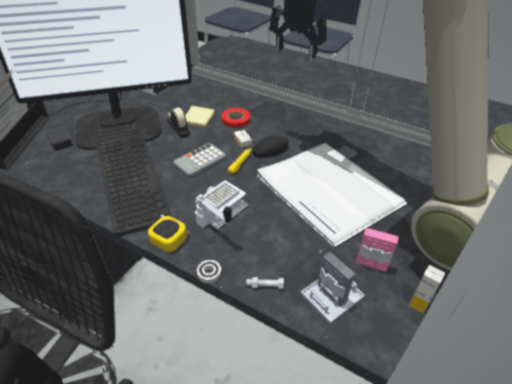

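The scene view shows the grey cover standing in the drainer at (338,280), the housing at (222,200) and its knob at (228,214). The top view shows the drainer at (183,213), the housing at (300,182) and the knob at (262,163).

Things that could be taken for the cover:
- grey lid in the drainer: top (183,211), scene (338,280)
- pink lid: top (187,258), scene (377,250)
- white and orange box: scene (428,288)
- calculator: top (372,193)

I choose the grey one in the drainer and check it in a close crop.

```bash
cat > h.py <<'E'
import numpy as np, cv2
from rig import env, optics
def K(c,h=384): return h/2/np.tan(np.radians(c["fov_y"]/2))
def ray(c,u,v):
    f=K(c); d=c["T"][:3,:3]@np.array([(u-c["cx"])/f,(v-c["cy"])/f,1]); return c["T"][:3,3],d/np.linalg.norm(d)
def plane(c,u,v,z):
    o,d=ray(c,u,v); return o+d*(z-o[2])/d[2]
def tri(*obs):
    A=np.zeros((3,3));b=np.zeros(3);R=[]
    for c,u,v in obs:
        o,d=ray(c,u,v);P=np.eye(3)-np.outer(d,d);A+=P;b+=P@o;R.append((o,P))
    p=np.linalg.solve(A,b); return p,[np.linalg.norm(P@(p-o))for o,P in R]
def proj(c,p):
    q=np.linalg.inv(c["T"])@np.append(p,1); f=K(c); return np.array([f*q[0]/q[2]+c["cx"],f*q[1]/q[2]+c["cy"]])
E
python3 - <<'E'
from h import *
t=cv2.imread("pics/top0.png");s=cv2.imread("pics/scene0.png")
z=lambda im,u,v,k,w=400,h=300:cv2.resize(im[v-h//k//2:v+h//k//2,u-w//k//2:u+w//k//2],(w,h),interpolation=cv2.INTER_CUBIC)
cv2.imwrite("pics/crop0.png",np.vstack([np.hstack([z(t,183,213,5),z(t,290,177,5)]),np.hstack([z(s,335,285,4),z(s,220,205,4)])]))
ct=optics.calibration("top")
for n,u,v,h in(("drainer",183,213,0),("lid",180,211,.09),("housing",300,182,.05),("knob",262,163,.112),("bearing",244,146,.01),("bolt",213,176,.01),("pen",350,228,.01),("pink",187,258,0.03)):print(n,plane(ct,u,v,h).round(3))
E
```

```text
drainer [0.465 0.005 0.   ]
lid [ 0.462 -0.004  0.09 ]
housing [ 0.542 -0.308  0.05 ]
knob [ 0.58  -0.21   0.112]
bearing [ 0.647 -0.158  0.01 ]
bolt [ 0.564 -0.075  0.01 ]
pen [ 0.425 -0.441  0.01 ]
pink [ 0.345 -0.014  0.03 ]
```

View pics/crop0.png

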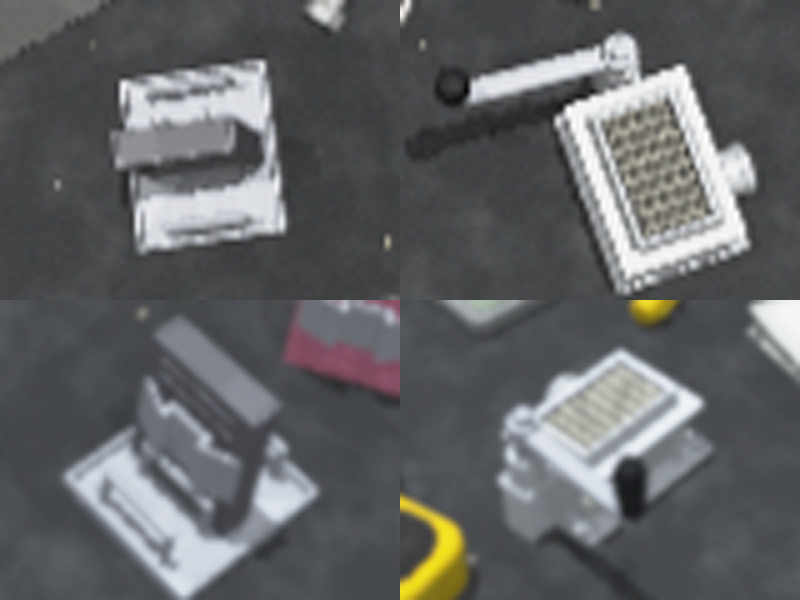

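Close crop: the grey lid standing in the drainer carries the steel strip (top crop (175,145), scene crop (190,420)), so it is the right one. The pink lid is excluded. The housing's mouth and the handle, swung out with its knob, are also clear. I'll move over the housing to measure with the wrist camera.

```bash
python3 -m jog '[{"linear":[0.66,-0.12,-0.2],"roll":0},{"linear":[0.66,-0.12,-0.2],"roll":0},{"linear":[0.66,-0.12,-0.2],"roll":0},{"linear":[0.66,-0.12,-0.2],"roll":0},{"linear":[0.66,-0.12,-0.2],"roll":0},{"linear":[0.66,-0.12,-0.2],"roll":0},{"linear":[0.66,-0.12,-0.2],"roll":0},{"linear":[0.66,-0.12,-0.2],"roll":0},{"linear":[0.66,-0.12,-0.2],"roll":0},{"linear":[0.66,-0.12,-0.2],"roll":0},{"linear":[0,0,0],"roll":0},{"linear":[0,0,0],"roll":0}]' 1 40
python3 - <<'E'
from h import *
c=optics.calibration("wrist"); im=optics.get_image("wrist"); cv2.imwrite("pics/w1.png",im[:,:,::-1]); np.savez("w1.npz",T=c["T"],im=im)
print(c); print([proj(c,p).round() for p in((.542,-.308,.05),(.58,-.21,.112))])
E
```

```text
time_s: 1.1
position: [0.4597, -0.3324, 0.2798]
tool_rot: [[0.896, 0.445, -0.0], [0.445, -0.896, 0.0], [-0.0, -0.0, -1.0]]
ft_force: [-0.1, -0.4, -1.2]
grip_width: 0.0856
gripper_force: 0.0
{'fov_y': 69.53091876334446, 'cx': 252.3151155670648, 'cy': 185.70228963342396, 'T': array([[ 4.45916218e-01, -8.53430599e-01, -2.69842436e-01,
         5.26989199e-01],
       [-8.95074699e-01, -4.25136861e-01, -1.34535988e-01,
        -2.99321781e-01],
       [ 9.71621393e-05,  3.01520916e-01, -9.53459558e-01,
         4.54636291e-01],
       [ 0.00000000e+00,  0.00000000e+00,  0.00000000e+00,
         1.00000000e+00]])}
[array([263.,  91.]), array([200.,  14.])]
```

View pics/w1.png

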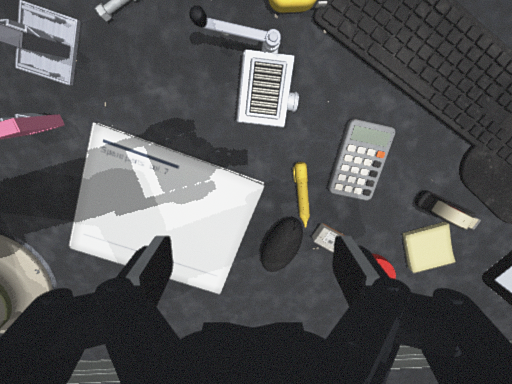

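Wrist view: housing flange at (266,88), handle pivot (272,40) and knob (198,16). The drainer is at the upper left (47,40). I'll take a closer housing view, then go over the drainer.

```bash
python3 -m jog '[{"linear":[0.75,0,0.75],"roll":0},{"linear":[0.75,0,0.75],"roll":0},{"linear":[0,0,0],"roll":0},{"linear":[0,0,0],"roll":0},{"linear":[0,0,0],"roll":0}]' 
cat > snap.py <<'E'
import sys; from h import *
n=sys.argv[1]; c=optics.calibration("wrist"); im=optics.get_image("wrist"); cv2.imwrite(f"pics/{n}.png",im[:,:,::-1]); np.savez(n+".npz",T=c["T"],im=im)
E
python3 snap.py w2
python3 -m jog '[{"linear":[0,0,0],"roll":-1},{"linear":[0,0,0],"roll":-1},{"linear":[0,0,0],"roll":-1},{"linear":[0,0,0],"roll":-1},{"linear":[0,0,0],"roll":-1},{"linear":[0,0,0],"roll":-1},{"linear":[0,0,0],"roll":-1},{"linear":[0,0,0],"roll":-1},{"linear":[0,0,0],"roll":-1},{"linear":[0,0,0],"roll":-1},{"linear":[0,0,0],"roll":-1},{"linear":[0,0,0],"roll":-1}]' >/dev/null
python3 -m jog '[{"linear":[0,0,0],"roll":-1},{"linear":[0,0,0],"roll":-0.7},{"linear":[0.9,-0.1,0],"roll":0},{"linear":[0.9,-0.1,0],"roll":0},{"linear":[0.9,-0.1,0],"roll":0},{"linear":[0.9,-0.1,0],"roll":0},{"linear":[0.9,-0.1,0],"roll":0},{"linear":[0.9,-0.1,0],"roll":0},{"linear":[0.9,-0.1,0],"roll":0},{"linear":[0.7,-0.05,0],"roll":0},{"linear":[0,0,0],"roll":0},{"linear":[0,0,0],"roll":0}]'
python3 snap.py w3
python3 - <<'E'
import cv2,numpy as np
cv2.imwrite("pics/c23.png",np.hstack([cv2.resize(cv2.imread(f"pics/{n}.png")[:300,90:450],(400,333)) for n in("w2","w3")]))
E
```

```text
time_s: 1.57
position: [0.5112, -0.308, 0.2215]
tool_rot: [[0.897, 0.442, -0.0], [0.442, -0.897, -0.0], [-0.0, 0.0, -1.0]]
ft_force: [-0.1, -0.4, -0.5]
grip_width: 0.0857
gripper_force: 0.0
time_s: 3.62
position: [0.4584, -0.0305, 0.2225]
tool_rot: [[-0.084, 0.996, 0.003], [0.996, 0.084, -0.001], [-0.001, 0.003, -1.0]]
ft_force: [0.8, -0.1, 0.4]
grip_width: 0.0851
gripper_force: 0.0
```

View pics/c23.png

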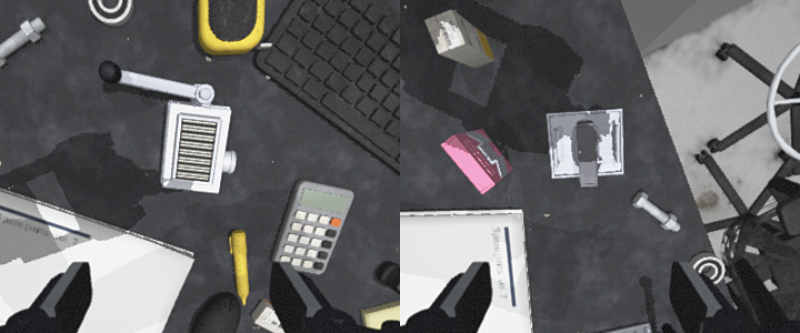

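```bash
python3 - <<'E'
from h import *
def st(n): d=np.load(n+".npz"); return {**optics.calibration("wrist"),"T":d["T"]},d["im"]
ct=optics.calibration("top"); tim=cv2.imread("pics/top0.png")[:,:,::-1]
obs=[]
for n,c,im,k in(("w1",*st("w1"),13),("w2",*st("w2"),17),("top",ct,tim,9)):
    m=(im.min(2)>135).astype(np.uint8); m=cv2.morphologyEx(m,cv2.MORPH_CLOSE,np.ones((7,7)))
    m=cv2.morphologyEx(m,cv2.MORPH_OPEN,cv2.getStructuringElement(cv2.MORPH_ELLIPSE,(2*k+1,2*k+1) if n!="top" else (15,15)))
    p0=proj(c,np.array([.542,-.308,.04])); cs,_=cv2.findContours(m,0,1)
    b=min(cs,key=lambda q:np.linalg.norm(q.mean((0,1))-p0)); r=cv2.minAreaRect(b); box=cv2.boxPoints(r)
    W=np.array([plane(c,*q,.04) for q in box]); e=[np.linalg.norm(W[i]-W[i-1]) for i in range(4)]
    L=W[0]-W[1] if np.linalg.norm(W[0]-W[1])>np.linalg.norm(W[1]-W[2]) else W[1]-W[2]
    L*=np.sign(L[0]); print(n,np.round(r[0],1),W.mean(0).round(4),np.round(e,3),np.degrees(np.arctan2(L[1],L[0])).round(1))
    obs.append((c,*r[0]))
print("tri",tri(*obs))
i2=st("w2")[1];i3=st("w3")[1]
z=lambda im,u0,v0,w,h,k:cv2.resize(im[v0:v0+h,u0:u0+w],(w*k,h*k),interpolation=cv2.INTER_CUBIC)
cv2.imwrite("pics/z.png",np.vstack([np.hstack([z(i3,218,90,80,90,5)]),])[:,:,::-1])
a=z(i3,218,90,80,90,5); b=z(i2,170,45,133,150,3); b=np.pad(b,((0,0),(0,1),(0,0)))
cv2.imwrite("pics/z.png",np.hstack([a,b[:450]])[:,:,::-1])
E
```

```text
w1 [266.8  87.2] [ 0.5477 -0.3118  0.04  ] [0.078 0.099 0.073 0.1  ] 19.9
w2 [266. 131.] [ 0.5487 -0.3095  0.04  ] [0.077 0.103 0.071 0.103] 25.3
top [300.5 177.3] [ 0.5568 -0.3094  0.04  ] [0.129 0.087 0.129 0.086] 19.7
tri (array([ 0.55129704, -0.30856499,  0.0577824 ]), [np.float64(0.0034956614452367175), np.float64(0.001939842671484218), np.float64(0.002115485887670784)])
```

View pics/z.png

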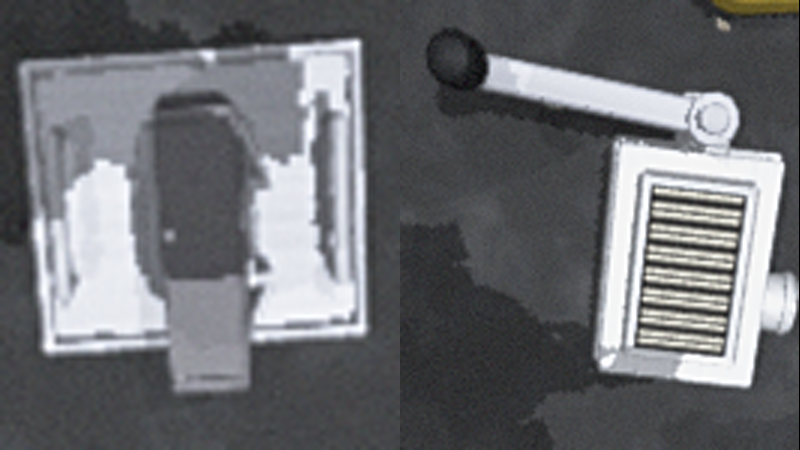

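Zoom: the lid's end face is a quadrilateral at crop (155,109), (237,106), (249,384), (172,387). Housing flange corners are at (614,140), (783,155), (750,387), (597,372). Filter pleats are at (653,188), (743,200), (725,355), (640,345), and the pivot at (713,118).

```bash
python3 - <<'E'
from h import *
def C(n): return {**optics.calibration("wrist"),"T":np.load(n+".npz")["T"]}
c3,c2=C("w3"),C("w2"); cs,ct=optics.calibration("scene"),optics.calibration("top")
L=[(218+x/5,90+y/5) for x,y in((155,109),(237,106),(249,384),(172,387))]
T=[(143+x/5,183+y/5) for x,y in((112,132),(235,122),(237,150),(115,167))]  # top view: order  +y+x , -y+x, -y-x, +y-x
S=[(285+x/4,248+(y-300)/4.05) for x,y in((155,342),(175,318),(283,405),(265,420))]
for n,c,P in(("w3",c3,L),("top",ct,T),("scene",cs,S)):
    W=np.array([plane(c,*p,.094) for p in P]); print(n,W.round(4).tolist(),W.mean(0).round(4))
    l=[np.mean(p) for p in zip(*P)]
m=lambda P:np.mean(P,axis=0)
print("tri lid",tri((c3,*m(L)),(ct,*m(T)),(cs,*m(S))),tri((c3,*m(L)),(cs,*m(S))))
F=[(170+(x-400)/3,45+y/3) for x,y in((614,140),(783,155),(750,387),(597,372))]
G=[(170+(x-400)/3,45+y/3) for x,y in((653,188),(743,200),(725,355),(640,345))]
for P,z in((F,.04),(G,.05)):
    W=np.array([plane(c2,*p,z) for p in P]); print(W.round(4).tolist(),W.mean(0).round(4)); d=W[0]+W[1]-W[2]-W[3];print(np.degrees(np.arctan2(d[1],d[0])))
pv=plane(c2,170+313/3,45+118/3,.07);print("pivot",pv, "knob",plane(c2,170+55/3,45+55/3,.112))
E
```

```text
w3 [[0.4482, 0.0311, 0.094], [0.4655, 0.0332, 0.094], [0.4742, -0.0268, 0.094], [0.457, -0.029, 0.094]] [0.4612 0.0021 0.094 ]
top [[0.4657, 0.032, 0.094], [0.4708, -0.0297, 0.094], [0.4568, -0.0311, 0.094], [0.4481, 0.0299, 0.094]] [4.604e-01 3.000e-04 9.400e-02]
scene [[0.4761, -0.0209, 0.094], [0.4599, -0.0275, 0.094], [0.4473, 0.0333, 0.094], [0.4592, 0.0357, 0.094]] [0.4606 0.0052 0.094 ]
tri lid (array([0.46012084, 0.00254515, 0.09046357]), [np.float64(0.0011049465670289384), np.float64(0.0016208900338666732), np.float64(0.0022632482750082044)]) (array([0.46043695, 0.00403656, 0.09295798]), [np.float64(0.0013503864772483139), np.float64(0.001350386477248319)])
[[0.5795, -0.2599, 0.04], [0.6049, -0.3243, 0.04], [0.5126, -0.359, 0.04], [0.4887, -0.2951, 0.04]] [ 0.5464 -0.3096  0.04  ]
20.887642987348638
[[0.57, -0.2822, 0.05], [0.5819, -0.3169, 0.05], [0.5221, -0.3403, 0.05], [0.51, -0.3059, 0.05]] [ 0.546  -0.3113  0.05  ]
21.4678113273326
pivot [ 0.60260003 -0.29062038  0.07      ] knob [ 0.58001568 -0.20706385  0.112     ]
```

```bash
python3 -m jog '[{"linear":[0,0,0],"roll":-0.7},{"linear":[0.8,0.18,0],"roll":0},{"linear":[0,0,0],"roll":0},{"linear":[0,0,0.8],"roll":0},{"linear":[0,0,0.8],"roll":0},{"linear":[0,0,0.8],"roll":0},{"linear":[0,0,0.8],"roll":0},{"linear":[0,0,0.4],"roll":0},{"linear":[0,0,0.24],"roll":0},{"linear":[0,0,0],"roll":0},{"linear":[0,0,0],"roll":0}]' 1
python3 -m jog '[{"linear":[0,0,0],"roll":0},{"linear":[0,0,0],"roll":0},{"linear":[0,0,0],"roll":0},{"linear":[0,0,0],"roll":0},{"linear":[0,0,0],"roll":0},{"linear":[0,0,0],"roll":0},{"linear":[0,0,0],"roll":0},{"linear":[0,0,0],"roll":0}]' -1 40
```

```text
time_s: 4.58
position: [0.4615, 0.001, 0.0677]
tool_rot: [[-0.143, 0.99, -0.0], [0.99, 0.143, -0.0], [-0.0, -0.0, -1.0]]
ft_force: [0.3, 0.3, 0.6]
grip_width: 0.0854
gripper_force: 0.0
time_s: 5.25
position: [0.4611, 0.0022, 0.0675]
tool_rot: [[-0.144, 0.99, 0.0], [0.99, 0.144, -0.0], [-0.0, 0.0, -1.0]]
ft_force: [0.7, 0.6, 0.6]
grip_width: -0.0004
gripper_force: 0.0
```

```bash
python3 - <<'E'
from h import *
w=optics.get_image("wrist");s=optics.get_image("scene");t=optics.get_image("top")
z=lambda im,u0,v0,w,h,W,H:cv2.resize(im[v0:v0+h,u0:u0+w],(W,H),interpolation=cv2.INTER_CUBIC)
cv2.imwrite("pics/miss.png",np.hstack([cv2.resize(w,(400,300)),z(s,270,210,133,100,400,300)])[:,:,::-1])
E
```

```text
(no output)
```

View pics/miss.png

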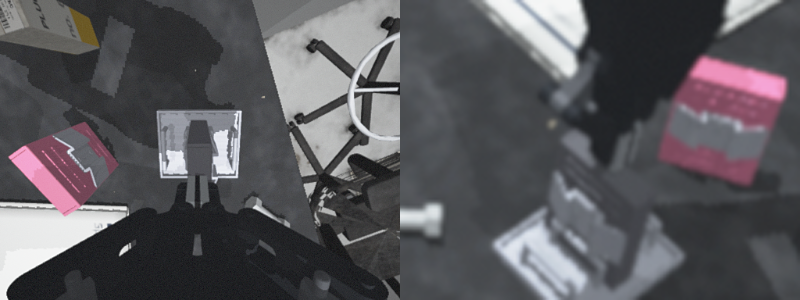

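```bash
python3 - <<'E'
from h import *
c=optics.calibration("wrist"); s=env.observe(); print(s["position"],s["grip_width"],s["gripper_force"],s["ft_force"],c["T"][:3,3])
print("tcp px",proj(c,s["position"])*400/512, [ (proj(c,p)*400/512).round() for p in((.448,.031,.094),(.4655,.033,.094),(.474,-.027,.094),(.457,-.029,.094))])
cs=optics.calibration("scene"); print("scene",[((proj(cs,p)-[270,210])*3+[400,0]).round() for p in(s["position"],(.448,.031,.094),(.4655,.033,.094),(.474,-.027,.094),(.457,-.029,.094))])
im=optics.get_image("wrist"); a=cv2.resize(im[80:260,150:350],(800,600)[:1]+(600,),interpolation=cv2.INTER_CUBIC); 
cv2.imwrite("pics/m2.png",cv2.convertScaleAbs(a,alpha=1.8,beta=10)[:,:,::-1])
E
```

```text
[0.46108658 0.00218185 0.06749828] 0.0001021495425155593 0.0 [ 0.23996316 -0.2301611   0.61643102] [0.4484584  0.07716259 0.24230214]
tcp px [199.08615408 167.74022219] [array([187., 143.]), array([212., 144.]), array([210., 216.]), array([189., 216.])]
scene [array([598., 190.]), array([654., 189.]), array([632., 204.]), array([558., 137.]), array([579., 124.])]
```

View pics/m2.png

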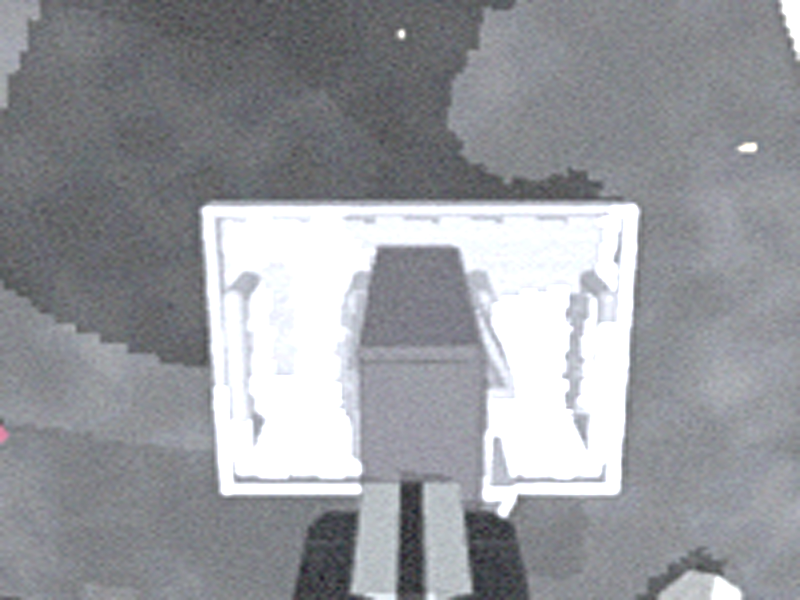

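```bash
python3 - <<'E'
from h import *
c=optics.calibration("wrist"); p=env.observe()["position"]
for z in(.0675,.08,.09,.1,.11):print(z,proj(c,[p[0],p[1],z]).round(1), "zoom row",((proj(c,[p[0],p[1],z])[1]-80)/.3).round())
print(env.observe()["q"])
E
```

```text
0.0675 [254.9 214.7] zoom row 449.0
0.08 [255.  222.5] zoom row 475.0
0.09 [255.2 229.5] zoom row 498.0
0.1 [255.3 237.4] zoom row 525.0
0.11 [255.5 246.3] zoom row 554.0
[-1.44911948e+01  2.20130755e+01  9.96370804e+01  3.35331179e-04
  5.83501584e+01 -2.27809467e+01]
```

The close view shows the shut fingers above the lid, which hasn't moved. The tips at crop row 480 correspond to z≈0.09, about 27 mm above the reported TCP. I'll open, go 24 mm lower (still above the hoops) and close gently.

```bash
python3 -m jog '[{"linear":[0,0,0],"roll":0},{"linear":[0,0,0],"roll":0},{"linear":[0,0,0],"roll":0},{"linear":[0,0,0],"roll":0},{"linear":[0,0,0],"roll":0},{"linear":[0,0,0.3],"roll":0},{"linear":[0,0,0.3],"roll":0},{"linear":[0,0,0],"roll":0}]' 1 20
python3 -m jog '[{"linear":[0,0,0],"roll":0},{"linear":[0,0,0],"roll":0},{"linear":[0,0,0],"roll":0},{"linear":[0,0,0],"roll":0},{"linear":[0,0,0],"roll":0},{"linear":[0,0,0],"roll":0}]' -1 20
```

```text
time_s: 6.12
position: [0.4601, 0.0024, 0.042]
tool_rot: [[-0.144, 0.99, -0.003], [0.99, 0.144, 0.001], [0.001, -0.003, -1.0]]
ft_force: [-0.3, -0.0, -0.8]
grip_width: 0.085
gripper_force: 0.0
time_s: 6.62
position: [0.4614, 0.0021, 0.0438]
tool_rot: [[-0.144, 0.99, 0.001], [0.99, 0.144, -0.0], [-0.0, 0.001, -1.0]]
ft_force: [0.8, 0.4, -0.9]
grip_width: 0.0174
gripper_force: 19.8
```

Gripped at 17.4 mm, so the fingertips really are about 27 mm above the reported TCP; I'll allow for that from here on. Next: lift, turn to the housing's direction and carry to the free counter.

```bash
python3 -m jog '[{"linear":[0,0,0],"roll":0},{"linear":[0,0,-0.4],"roll":0},{"linear":[0,0,-0.6],"roll":0},{"linear":[0,0,-0.7],"roll":0},{"linear":[0,0,-0.7],"roll":0},{"linear":[0,0,0],"roll":-0.8},{"linear":[0,0,0],"roll":-0.8},{"linear":[0,0,0],"roll":-0.8},{"linear":[-0.68,0.1,0],"roll":0},{"linear":[-0.68,0.1,0],"roll":0},{"linear":[-0.68,0.1,0],"roll":0},{"linear":[-0.68,0.1,0],"roll":0}]' -1 50
python3 -m jog '[{"linear":[-0.68,0.1,0],"roll":0},{"linear":[0,0,0],"roll":0},{"linear":[0,0,0.5],"roll":0},{"linear":[0,0,0.6],"roll":0},{"linear":[0,0,0.6],"roll":0},{"linear":[0,0,0.4],"roll":0},{"linear":[0,0,0.15],"roll":0},{"linear":[0,0,0.08],"roll":0},{"linear":[0,0,0],"roll":0},{"linear":[0,0,0],"roll":0}]'
```

```text
time_s: 7.62
position: [0.514, -0.0953, 0.1393]
tool_rot: [[-0.347, 0.938, -0.001], [0.938, 0.347, 0.0], [0.001, -0.001, -1.0]]
ft_force: [0.6, 0.7, -1.9]
grip_width: 0.0166
gripper_force: 48.8
time_s: 8.45
position: [0.5274, -0.1185, 0.0472]
tool_rot: [[-0.347, 0.938, 0.001], [0.938, 0.347, -0.001], [-0.001, 0.001, -1.0]]
ft_force: [1.2, -0.2, -1.5]
grip_width: 0.0168
gripper_force: 48.9
```

```bash
python3 -m jog '[{"linear":[0,0,0.1],"roll":0},{"linear":[0,0,0.04],"roll":0},{"linear":[0,0,0.03],"roll":0},{"linear":[0,0,0],"roll":0},{"linear":[0,0,0],"roll":0}]'
```

```text
time_s: 8.87
position: [0.5272, -0.1185, 0.0398]
tool_rot: [[-0.347, 0.938, 0.001], [0.938, 0.347, -0.0], [-0.001, 0.001, -1.0]]
ft_force: [-0.6, 0.7, 0.6]
grip_width: 0.0168
gripper_force: 49.5
```

```bash
python3 -m jog '[{"linear":[0,0,0],"roll":0},{"linear":[0,0,0],"roll":0},{"linear":[0,0,0],"roll":0},{"linear":[0,0,0],"roll":0},{"linear":[0,0,0],"roll":0},{"linear":[0,0,0],"roll":0},{"linear":[0,-0.2,0],"roll":0},{"linear":[0,-0.2,0],"roll":0},{"linear":[0,-0.2,0],"roll":0},{"linear":[0,-0.15,0],"roll":0}]' 1 20
python3 -m jog '[{"linear":[0,-0.15,0],"roll":0},{"linear":[0,-0.15,0],"roll":0},{"linear":[0,-0.15,0],"roll":0},{"linear":[0,-0.15,0],"roll":0},{"linear":[0,-0.15,0],"roll":0},{"linear":[0,-0.15,0],"roll":0},{"linear":[0,-0.15,0],"roll":0},{"linear":[0,0,0],"roll":0},{"linear":[0,0,0],"roll":0},{"linear":[0,0,0],"roll":0},{"linear":[0,0,0],"roll":0},{"linear":[0,0,0],"roll":0}]'
python3 snap.py w4; python3 - <<'E'
from h import *
w=optics.get_image("wrist");s=optics.get_image("scene")
cv2.imwrite("pics/lay.png",np.hstack([cv2.resize(w,(400,300)),cv2.resize(s[180:300,190:350],(400,300))])[:,:,::-1])
E
```

```text
time_s: 9.7
position: [0.4976, -0.1292, 0.0395]
tool_rot: [[-0.346, 0.938, -0.001], [0.938, 0.346, 0.0], [0.0, -0.001, -1.0]]
ft_force: [0.1, -0.4, -0.2]
grip_width: 0.0856
gripper_force: 0.2
time_s: 10.7
position: [0.4597, -0.1434, 0.0395]
tool_rot: [[-0.347, 0.938, 0.0], [0.938, 0.347, -0.0], [-0.0, 0.0, -1.0]]
ft_force: [0.6, 0.2, -0.0]
grip_width: 0.0852
gripper_force: 0.0
```

View pics/lay.png

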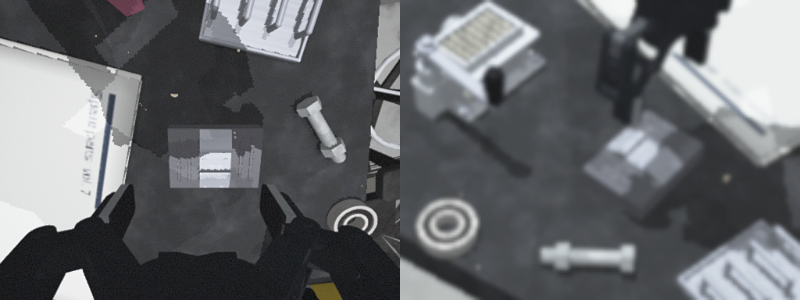

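The wrist view shows the cover flat, strip up, corners near (168,126), (263,124), (263,187), (170,189) in the half picture. The scene view agrees, and bolt and bearing are untouched. I'll compute its centre, then rise and turn to take it by the long sides.

```bash
cat > lie.py <<'E'
import sys; from h import *
n=sys.argv[1]; d=np.load(n+".npz"); c={**optics.calibration("wrist"),"T":d["T"]}
P=[np.array(p)*1.28 for p in((168,126),(263,124),(263,187),(170,189))]
W=np.array([plane(c,*p,.018) for p in P]); print(W.round(4).tolist(),W.mean(0).round(4)); e=W[1]+W[2]-W[0]-W[3]; print(np.degrees(np.arctan2(e[1],e[0])),np.linalg.norm(e)/2)
E
python3 lie.py w4
python3 -m jog '[{"linear":[0,0,-0.9],"roll":0},{"linear":[0,0,-0.9],"roll":0},{"linear":[0,0,-0.9],"roll":1},{"linear":[0,0,0],"roll":1},{"linear":[0,0,0],"roll":1},{"linear":[0,0,0],"roll":1},{"linear":[0,0,0],"roll":1},{"linear":[0,0,0],"roll":1},{"linear":[0,0,0],"roll":1},{"linear":[0,0,0],"roll":1},{"linear":[0,0,0],"roll":1},{"linear":[0,0,0],"roll":1}]' >/dev/null
python3 -m jog '[{"linear":[0,0,0],"roll":1},{"linear":[0,0,0],"roll":1},{"linear":[0,0,0],"roll":1},{"linear":[0,0,0],"roll":1},{"linear":[0,0,0],"roll":1},{"linear":[0,0,0],"roll":1},{"linear":[0,0,0],"roll":1},{"linear":[0,0,0],"roll":1},{"linear":[0,0,0],"roll":0},{"linear":[0,0,0],"roll":0}]'
python3 snap.py w5
python3 - <<'E'
from h import *
d=np.load("w5.npz"); c={**optics.calibration("wrist"),"T":d["T"]}; im=d["im"].astype(int)
p=proj(c,[.485,-.135,.018]); print(p)
g=cv2.cvtColor(d["im"],cv2.COLOR_RGB2GRAY); u,v=p.astype(int)
print(g[v-60:v+61:6,u-60:u+61:6])
E
```

```text
[[0.4211, -0.1225, 0.018], [0.5028, -0.0901, 0.018], [0.531, -0.149, 0.018], [0.4433, -0.184, 0.018]] [ 0.4746 -0.1364  0.018 ]
21.692587273590263 0.0911597667023238
time_s: 12.68
position: [0.4594, -0.1433, 0.1474]
tool_rot: [[0.937, 0.349, -0.0], [0.349, -0.937, 0.0], [-0.0, -0.0, -1.0]]
ft_force: [-0.2, 0.1, -0.4]
grip_width: 0.0855
gripper_force: 0.0
[252.74129131 144.15862253]
[[ 62  62  63  64  69  74  75  75  75  79  74  68  68  67  75  78  77  74
   72  71  74]
 [ 70  61  64  63  66  69  68  80  79  82  70  69  69  69  74  81  73  76
   68  71  76]
 [ 65  64  61  70  70  66  63  68  71  69  69  65  67  65  70  81  72  67
   70  73  71]
 [ 62  62  66  66  73  72  66  65  69  72  65  67  68  61  63  70  72  71
   71  66  72]
 [ 66  67  71  66  64  74  65  71  67  67  65  64  78  68  64  63  70  67
   76  68  71]
 [ 68  64  66  67  71  46 126 135 136 132 140 140 141 130 128  68  68  74
   76  70  81]
 [ 64  64  66  68  69  48 135 139 138 150 149 151 147 153 152  54  68  69
   66  68  72]
 [ 69  64  65  62  69  42 134 146 146 152 151 151 149 152 150  62  71  71
   67  75  74]
 [ 
[... 454 characters left out ...]
0  48  52  70 204 202 212 225 226 231 213 208 215  88  81  86
   83  73  71]
 [ 52  54  49  47  48  46 179 206 213 230 232 232 211 215 201  78  85  82
   81  74  67]
 [ 51  49  46  49  44  50 147  90  89  91  93  89  91  87 137  81  79  80
   80  78  70]
 [ 51  47  51  55  50  47  90  93  89 145  88  95  94  93 147  77  76  75
   71  77  69]
 [ 57  48  53  44  49  49  92  85  84  90  74  83  92  86 145  63  61  72
   64  74  64]
 [ 53  51  50  50  47  45  93  92  91  77  75  72  75  75 127  67  64  61
   59  65  56]
 [ 47  49  47  49  48  44  45  66  71  64  65  65  64  71  66  63  59  64
   59  64  57]
 [ 51  50  51  55  45  52  47  49  75  64  67  61  63  74  65  66  69  62
   61  62  57]]
```

```bash
cat > lie.py <<'E'
from h import *
n="w5"; d=np.load(n+".npz"); c={**optics.calibration("wrist"),"T":d["T"]}
g=cv2.GaussianBlur(cv2.cvtColor(d["im"],cv2.COLOR_RGB2GRAY).astype(float),(3,3),0)
gx=np.gradient(g,axis=1); gy=np.gradient(g,axis=0); R=range(125,168,2); U=range(226,276,3)
ext=lambda a,o:o+int(np.argmax(a))
f=lambda pts:np.polyfit(*np.array(pts).T,1)
l=[(v,ext(gx[v,205:230],205)) for v in R]; r=[(v,ext(-gx[v,265:295],265)) for v in R]
t=[(u,ext(gy[100:130,u],100)) for u in U]; b=[(u,ext(-gy[185:206,u],185)) for u in U]
def med(p): 
    a=np.array(p); k=np.polyfit(*a.T,1); e=abs(a[:,1]-np.polyval(k,a[:,0])); a=a[e<=np.median(e)*2+.5]; return np.polyfit(*a.T,1)
L,Rr,T,B=map(med,(l,r,t,b)); print([np.polyval(k,x).round(1) for k,x in((L,145),(Rr,145),(T,252),(B,252))],[x[1] for x in b])
def X(V,H): v=150
# intersect u=V(v), v=H(u)
def X(V,H):
    v=150.
    for _ in range(20): u=np.polyval(V,v); v=np.polyval(H,u)
    return u,v
W=np.array([plane(c,*X(V,H),.018) for V,H in((L,T),(Rr,T),(Rr,B),(L,B))]); print(W.round(4).tolist(),[np.linalg.norm(W[i]-W[i-1]).round(4) for i in range(4)])
m=W.mean(0); e=W[0]+W[1]-W[2]-W[3]; print(m.round(4),np.degrees(np.arctan2(e[1],e[0])))
s=env.observe(); print("tool units",(s["tool_rot"].T@(m-s["position"])/.04).round(3))
E
python3 lie.py
```

```text
[np.float64(223.9), np.float64(279.6), np.float64(113.5), np.float64(191.7)] [193, 193, 192, 193, 193, 191, 190, 189, 193, 193, 186, 187, 193, 189, 190, 192, 193]
[[0.5054, -0.0941, 0.018], [0.5255, -0.1516, 0.018], [0.4442, -0.1817, 0.018], [0.4209, -0.1239, 0.018]] [np.float64(0.0896), np.float64(0.0609), np.float64(0.0866), np.float64(0.0624)]
[ 0.474  -0.1378  0.018 ] 19.843329963653886
tool units [ 3.890e-01 -3.000e-03  3.237e+00]
```

Cover centre (0.4735,-0.138), yaw 20.2°, size matches. Going down over its long sides.

```bash
python3 -m jog '[{"linear":[0.37,0,0],"roll":0},{"linear":[0,0,0.8],"roll":0},{"linear":[0,0,0.8],"roll":0},{"linear":[0,0,0.8],"roll":0},{"linear":[0,0,0.8],"roll":0},{"linear":[0,0,0.5],"roll":0},{"linear":[0,0,0.3],"roll":0},{"linear":[0,0,0.2],"roll":0},{"linear":[0,0,0.15],"roll":0},{"linear":[0,0,0.08],"roll":0},{"linear":[0,0,0],"roll":0},{"linear":[0,0,0],"roll":0}]'
python3 -m jog '[{"linear":[0,0,0],"roll":0},{"linear":[0,0,0],"roll":0},{"linear":[0,0,0],"roll":0},{"linear":[0,0,0],"roll":0}]' -1 30
```

```text
time_s: 13.73
position: [0.4737, -0.1385, -0.0292]
tool_rot: [[0.938, 0.347, 0.001], [0.347, -0.938, -0.0], [0.001, 0.001, -1.0]]
ft_force: [-0.5, 0.0, 0.5]
grip_width: 0.0853
gripper_force: 0.0
time_s: 14.07
position: [0.4736, -0.1384, -0.029]
tool_rot: [[0.938, 0.347, 0.001], [0.347, -0.938, -0.001], [0.001, 0.001, -1.0]]
ft_force: [-0.6, 0.4, 6.2]
grip_width: 0.0613
gripper_force: 32.3
```

The 6 N upward force suggests the tips touch the counter. I'll regrip 5 mm higher so they clear the flange later.

```bash
python3 -m jog '[{"linear":[0,0,0],"roll":0},{"linear":[0,0,0],"roll":0},{"linear":[0,0,0],"roll":0},{"linear":[0,0,-0.12],"roll":0},{"linear":[0,0,0],"roll":0},{"linear":[0,0,0],"roll":0}]' 1 
python3 -m jog '[{"linear":[0,0,0],"roll":0},{"linear":[0,0,0],"roll":0},{"linear":[0,0,0],"roll":0},{"linear":[0,0,0],"roll":0},{"linear":[0,0,0],"roll":0}]' -1 40
```

```text
time_s: 14.57
position: [0.4735, -0.1384, -0.0246]
tool_rot: [[0.938, 0.347, 0.001], [0.347, -0.938, -0.0], [0.0, 0.0, -1.0]]
ft_force: [-0.0, 0.1, 0.2]
grip_width: 0.0858
gripper_force: 0.0
time_s: 14.98
position: [0.4733, -0.1383, -0.0246]
tool_rot: [[0.938, 0.347, 0.0], [0.347, -0.938, -0.0], [0.0, 0.0, -1.0]]
ft_force: [-1.2, 1.3, 6.2]
grip_width: 0.0605
gripper_force: 42.8
```

```bash
python3 -m jog '[{"linear":[0,0,-0.2],"roll":0},{"linear":[0,0,-0.55],"roll":0},{"linear":[0,0,-0.8],"roll":0},{"linear":[0,0,-0.8],"roll":0},{"linear":[0,0,-0.9],"roll":0},{"linear":[-0.38,0.78,0],"roll":0},{"linear":[-0.38,0.78,0],"roll":0},{"linear":[-0.38,0.78,0],"roll":0},{"linear":[-0.38,0.78,0],"roll":0},{"linear":[-0.38,0.78,0],"roll":0},{"linear":[-0.38,0.78,0],"roll":0},{"linear":[0,0,0],"roll":0}]'
python3 -m jog '[{"linear":[0,0,0],"roll":0},{"linear":[0,0,0],"roll":0},{"linear":[0,0,0],"roll":0}]'
python3 snap.py w6
cat > hs.py <<'E'
import sys; from h import *
d=np.load("w6.npz"); c={**optics.calibration("wrist"),"T":d["T"]}; im=d["im"]
p=proj(c,[.546,-.3105,.05]); u,v=p.astype(int); print("exp px",p)
hsv=cv2.cvtColor(im,cv2.COLOR_RGB2HSV).astype(int); g=cv2.cvtColor(im,cv2.COLOR_RGB2GRAY)
m=((hsv[...,0]>10)&(hsv[...,0]<40)&(hsv[...,1]>25)&(hsv[...,2]>90)).astype(np.uint8); k=np.zeros_like(m); k[max(v-80,0):v+80,u-60:u+60]=1; m*=k
m=cv2.morphologyEx(cv2.morphologyEx(m,cv2.MORPH_CLOSE,np.ones((9,9))),cv2.MORPH_OPEN,np.ones((7,7)))
cs,_=cv2.findContours(m,0,1); b=max(cs,key=cv2.contourArea); r=cv2.minAreaRect(b); print(r)
for z in(.045,.05):
    W=np.array([plane(c,*q,z) for q in cv2.boxPoints(r)]); e=[W[i]-W[i-1] for i in(1,2)]; L=max(e,key=np.linalg.norm); L=L*np.sign(L[0])
    print(z,plane(c,*r[0],z).round(4),[np.linalg.norm(x).round(4) for x in e],np.degrees(np.arctan2(L[1],L[0])))
s=env.observe(); print(s["position"],s["grip_width"],s["gripper_force"])
cv2.imwrite("pics/w6c.png",cv2.resize(im,(800,600))[:,:,::-1])
E
python3 hs.py
```

```text
time_s: 15.98
position: [0.4517, -0.3511, 0.1051]
tool_rot: [[0.939, 0.343, 0.0], [0.343, -0.939, -0.002], [-0.0, 0.002, -1.0]]
ft_force: [-0.7, 0.6, -1.6]
grip_width: 0.0608
gripper_force: 44.5
time_s: 16.23
position: [0.4528, -0.3443, 0.1052]
tool_rot: [[0.938, 0.348, -0.0], [0.348, -0.938, 0.001], [-0.0, -0.001, -1.0]]
ft_force: [0.3, 0.3, -1.8]
grip_width: 0.0607
gripper_force: 44.5
exp px [252.68858551  65.2935292 ]Traceback (most recent call last):
  File "hs.py", line 7, in <module>
    cs,_=cv2.findContours(m,0,1); b=max(cs,key=cv2.contourArea); r=cv2.minAreaRect(b); print(r)
                                    ~~~^^^^^^^^^^^^^^^^^^^^^^^^
ValueError: max() iterable argument is empty
```

```bash
python3 - <<'E'
from h import *
im=np.load("w6.npz")["im"]; hsv=cv2.cvtColor(im,cv2.COLOR_RGB2HSV); g=cv2.cvtColor(im,cv2.COLOR_RGB2GRAY)
print(g[0:150:6,195:311:6]); print(hsv[20:110:8,253])
E
```

```text
[[ 40  37 105 237 240 238 237 239 234 239 236 217 215 235 240 240 241 221
   74  78]
 [ 45  38  66 237 241 239 238 239 234 240 237 236 235 237 241 241 241 215
   71  71]
 [ 62  65  73 238 225 226 227 228 227 228 230 227 227 227 227 176 241 161
   65  67]
 [ 63  61  45 239 143 238 222 225 217 227 216 218 223 218 130 145 241 118
   61  74]
 [ 62  63  45 239 219 238  32  37  30  33  37  37  37  29 139 147 242  85
   71  71]
 [ 65  65  40 237 219 240  89  86  78  83  89  58  63  58 160 160 241  74
   67  78]
 [ 62  66  34 238 235 240  40  35  40  40  40  44  45  41 185 180 241  57
   68  70]
 [ 66  67  37 239 245 240  88  87  83 117 116 110 119 115 209 185 242  55
   70  73]
 [ 63  73  41 238 244 244  52  56  61  60  67  63  55  77 242 218 240  53
   74  72]
 [ 62  67  43 238 245 242 153 161 185 195 185 187 232 233 245 227 239  65
   70  72]
 [ 63  66  36 237 243 242  78  89  79  86  88  80  93 101 242 248 238  63
   72  72]
 [ 68  64  61 238 245 244 236 231 226 233 227 230 231 232 240 236 238  55
   72  63]
 [ 68  69  67 238 243 243  74 112 110 109 114 107 134 136 238 243 240 203
  204 
[... 506 characters left out ...]
 72  72]
 [ 70  73  73 242 238 228 186 186 185 188 212 213 214 210 230 243 241  61
   70  69]
 [ 74  74  70 241 237 240 239 242 240 242 242 240 242 241 240 242 233  63
   69  77]
 [ 69  70  75 190 226 232 232 231 230 234 234 233 236 235 237 239 182  75
   72  71]
 [ 62  69  67  71  63  65  68  70  69  70  71  64  67  71  68  62  70  71
   78  80]
 [ 55  55  55  47  51  50  51  43  49  47  49  65  67  67  65  80  75  80
   76  82]
 [ 44  45  50  46  40  41  43  37  40  40  49  67  68  65  73  70  72  81
   81  80]]
[[ 23  17 120]
 [ 25  16 188]
 [ 60  12  41]
 [ 23  15 217]
 [ 33  16 174]
 [135   6  83]
 [173  17  59]
 [ 30  11  93]
 [ 33  18 127]
 [ 20  11  69]
 [ 30  12 126]
 [ 20  14  56]]
```

```bash
python3 - <<'E'
from h import *
d=np.load("w6.npz"); c={**optics.calibration("wrist"),"T":d["T"]}
g=cv2.GaussianBlur(cv2.cvtColor(d["im"],cv2.COLOR_RGB2GRAY).astype(float),(3,3),0); gx=np.gradient(g,axis=1); gy=np.gradient(g,axis=0)
a=lambda x,o:o+int(np.argmax(x))
def fit(p,z):
    W=np.array([plane(c,u,v,z)[:2] for u,v in p]); 
    for _ in range(3):
        m=W.mean(0); n=np.linalg.svd(W-m)[2]; e=abs((W-m)@n[1]); W=W[e<=2.5*np.median(e)+2e-4]
    return m,n[0]*np.sign(n[0]@[.3,-.94] if abs(n[0]@[.938,.347])<.5 else n[0]@[.938,.347])
l,dl=fit([(a(gx[v,195:225],195),v) for v in range(24,122,2)],.04)
r,dr=fit([(a(-gx[v,285:310],285),v) for v in [*range(24,66,2),*range(104,122,2)]],.04)
b,db=fit([(u,a(-gy[118:140,u],118)) for u in range(216,288,3)],.04)
ang=lambda v:np.degrees(np.arctan2(v[1],v[0])); print("yaw",ang(dl),ang(dr),ang(db)+90)
y=np.radians(np.mean([ang(dl),ang(dr),ang(db)+90])); X=np.array([np.cos(y),np.sin(y)]);Y=np.array([-X[1],X[0]])
print("width",(l-r)@Y,"yc",(l+r)@Y/2,"xend",b@X); seat=X*(b@X+.048)+Y*((l+r)@Y/2); print("seat",seat,np.degrees(y))
# pleat ends along the length
t0=np.median([a(-gy[15:30,u],15) for u in range(233,272,3)]); t1=np.median([a(gy[100:124,u],100) for u in range(233,272,3)]); print(t0,t1,[plane(c,252,t,.05)[:2]@X for t in(t0,t1)],"mid",sum(plane(c,252,t,.05)[:2]@X for t in(t0,t1))/2, seat@X)
s=env.observe(); print((s["tool_rot"].T@np.r_[seat-s["position"][:2],0]/.04).round(3),s["position"],np.degrees(np.arctan2(s["tool_rot"][1,0],s["tool_rot"][0,0])))
E
```

```text
yaw 20.006747713882014 19.924124563858452 20.418932631209472
width 0.06787161490576633 yc -0.47889646858158896 xend 0.3584267722308698
seat [ 0.54634028 -0.30989813] 20.116601636316645
15.0 110.0 [np.float64(0.4397305158713751), np.float64(0.3728176434742924)] mid 0.4062740796728338 0.4064267722308698
[ 2.489  0.008 -0.   ] [ 0.4529093  -0.34423938  0.10528292] 20.36653665943649
```

Seat (0.5463,-0.3099), yaw 20.1°; flange width reads 67.9 mm, so this is trustworthy. Moving over it and down to just above the spigot, then slowly onto it.

```bash
python3 -m jog '[{"linear":[0.62,0,0],"roll":0.05},{"linear":[0.62,0,0],"roll":0},{"linear":[0.62,0,0],"roll":0},{"linear":[0.62,0,0],"roll":0},{"linear":[0,0,0],"roll":0},{"linear":[0,0,0.6],"roll":0},{"linear":[0,0,0.6],"roll":0},{"linear":[0,0,0.4],"roll":0},{"linear":[0,0,0.2],"roll":0},{"linear":[0,0,0],"roll":0},{"linear":[0,0,0],"roll":0},{"linear":[0,0,0],"roll":0}]'
python3 -m jog '[{"linear":[0,0,0.06],"roll":0},{"linear":[0,0,0.06],"roll":0},{"linear":[0,0,0.06],"roll":0},{"linear":[0,0,0.06],"roll":0},{"linear":[0,0,0],"roll":0},{"linear":[0,0,0],"roll":0}]'
```

```text
time_s: 17.28
position: [0.5464, -0.3117, 0.0345]
tool_rot: [[0.939, 0.343, 0.002], [0.343, -0.939, -0.001], [0.001, 0.002, -1.0]]
ft_force: [0.2, -0.7, -1.3]
grip_width: 0.0606
gripper_force: 44.4
time_s: 17.78
position: [0.5458, -0.3114, 0.0233]
tool_rot: [[0.939, 0.343, -0.0], [0.343, -0.939, 0.0], [-0.0, -0.0, -1.0]]
ft_force: [0.1, -0.1, -1.3]
grip_width: 0.0605
gripper_force: 44.5
```

```bash
python3 -m jog '[{"linear":[0.03,-0.03,0.04],"roll":0},{"linear":[0,0,0.05],"roll":0},{"linear":[0,0,0.05],"roll":0},{"linear":[0,0,0.03],"roll":0},{"linear":[0,0,0],"roll":0},{"linear":[0,0,0],"roll":0}]'
```

```text
time_s: 18.28
position: [0.5466, -0.3099, 0.0166]
tool_rot: [[0.939, 0.343, -0.0], [0.343, -0.939, 0.0], [-0.0, -0.0, -1.0]]
ft_force: [0.3, -0.7, -2.0]
grip_width: 0.0605
gripper_force: 44.5
```

```bash
python3 -m jog '[{"linear":[0,0,0.03],"roll":0},{"linear":[0,0,0],"roll":0},{"linear":[0,0,0],"roll":0}]'; python3 -m jog '[{"linear":[0,0,0.03],"roll":0},{"linear":[0,0,0],"roll":0},{"linear":[0,0,0],"roll":0}]'
```

```text
time_s: 18.53
position: [0.5466, -0.3099, 0.0155]
tool_rot: [[0.939, 0.343, -0.0], [0.343, -0.939, -0.0], [-0.0, 0.0, -1.0]]
ft_force: [0.5, -1.0, -1.2]
grip_width: 0.0609
gripper_force: 44.5
time_s: 18.78
position: [0.5467, -0.3099, 0.0154]
tool_rot: [[0.939, 0.343, 0.001], [0.343, -0.939, -0.001], [0.0, 0.001, -1.0]]
ft_force: [-2.5, 1.6, 7.2]
grip_width: 0.0606
gripper_force: 45.3
```

The cover touches down at the expected height with 7 N. Releasing and rising, then checking it.

```bash
python3 -m jog '[{"linear":[0,0,0],"roll":0},{"linear":[0,0,0],"roll":0},{"linear":[0,0,0],"roll":0},{"linear":[0,0,0],"roll":0},{"linear":[0,0,0],"roll":0},{"linear":[0,0,-0.2],"roll":0},{"linear":[0,0,-0.6],"roll":0},{"linear":[0,0,-0.8],"roll":0},{"linear":[0,0,-0.8],"roll":0},{"linear":[0,0,-0.8],"roll":0},{"linear":[0,0,0],"roll":0},{"linear":[0,0,0],"roll":0}]' 1
python3 snap.py w7
python3 - <<'E'
from h import *
d=np.load("w7.npz"); c={**optics.calibration("wrist"),"T":d["T"]}
im=d["im"]; g=cv2.GaussianBlur(cv2.cvtColor(im,cv2.COLOR_RGB2GRAY),(3,3),0)
X=np.array([np.cos(.351),np.sin(.351)]);Y=np.array([-X[1],X[0]]);s=np.array([.5463,-.3099])
# brightness along housing axes on plane z=.058
def prof(f): return [int(g[int(round(q[1])),int(round(q[0]))]) if 0<=q[0]<511.4 and 0<=q[1]<383.4 else -1 for q in f]
for x in(-.03,.03): print("across x",x,prof([proj(c,[*(s+X*x+Y*y),.058]) for y in np.arange(-.04,.0405,.002)]))
for y in(-.02,.02): print("along y",y,prof([proj(c,[*(s+X*x+Y*y),.058]) for x in np.arange(-.056,.0565,.002)]))
# knob: dark blob near expected
k=proj(c,[.580,-.207,.112]); print("knob px",k); u,v=k.astype(int); print(g[max(v-30,0):v+31:4,u-32:u+33:4]); print(env.observe()["position"])
E
```

```text
time_s: 19.78
position: [0.5472, -0.3103, 0.1447]
tool_rot: [[0.939, 0.343, 0.003], [0.343, -0.939, -0.003], [0.002, 0.004, -1.0]]
ft_force: [-0.7, 0.3, -1.4]
grip_width: 0.0854
gripper_force: 0.0
across x -0.03 [72, 72, 72, 68, 92, 133, 133, 132, 132, 125, 131, 121, 100, 90, 109, 134, 143, 136, 128, 125, 99, 77, 79, 78, 78, 84, 79, 78, 78, 80, 79, 81, 87, 93, 95, 141, 103, 53, 57, 55, 53]
across x 0.03 [78, 71, 70, 74, 116, 160, 161, 159, 160, 161, 160, 159, 160, 160, 159, 157, 158, 158, 158, 159, 159, 157, 156, 156, 155, 156, 156, 155, 156, 156, 156, 156, 155, 156, 155, 148, 104, 60, 82, 85, 84]
along y -0.02 [70, 72, 72, 71, 71, 71, 110, 132, 131, 131, 130, 125, 131, 131, 91, 78, 76, 78, 80, 84, 104, 140, 138, 139, 138, 138, 138, 144, 208, 220, 219, 220, 219, 220, 221, 167, 148, 158, 158, 158, 160, 143, 149, 160, 157, 143, 149, 156, 161, 161, 152, 99, 214, 190, 239, 231, 132]
along y 0.02 [66, 72, 73, 74, 76, 75, 88, 128, 133, 124, 103, 79, 78, 79, 82, 79, 73, 76, 78, 90, 119, 151, 146, 147, 147, 146, 147, 148, 179, 198, 218, 217, 217, 217, 217, 166, 135, 152, 154, 153, 147, 151, 
[... 584 characters left out ...]
9  25  90 189 190 203]
 [ 71  72  84  87  84  70  43  51  66  74  33  29  24  23 185 192 208]
 [ 71  73  83  87  84  76  40  50  52  59  35  30  22  28 190 187 188]
 [ 70  73  77  85  81  79  49  40  43  42  33  26  28  62 119 146 158]
 [ 72  71  74  78  81  77  75  52  33  29  34  48  70  57  61  70  70]
 [ 71  69  70  72  75  76  73  71  73  75  73  74  77  74  73  70  70]
 [ 73  72  72  69  72  74  74  70  72  73  73  75  79  76  73  69  69]
 [ 71  74  69  70  70  74  74  74  75  76  76  77  74  70  54  48  45]
 [ 71  72  70  71  71  69  74  75  74  74  72  67  56  49  49  46  45]
 [ 75  71  70  70  69  73  72  72  70  68  54  50  52  48  50  48  49]]
[ 0.54656255 -0.30980221  0.14280795]
```

Edge profiles show the cover centred on the seat to about 1 mm (edges at ±32 and -44/+46 mm), with the length matching at z=0.058. The knob is at (0.580,-0.206). I'll turn the tool so the fingers straddle the knob along its swing, go over it and lower.

```bash
python3 -m jog '[{"linear":[0,0,0],"roll":1},{"linear":[0,0,0],"roll":1},{"linear":[0,0,0],"roll":1},{"linear":[0,0,0],"roll":1},{"linear":[0,0,0],"roll":1},{"linear":[0,0,0],"roll":1},{"linear":[0,0,0],"roll":1},{"linear":[0,0,0],"roll":1},{"linear":[0,0,0],"roll":1},{"linear":[0,0,0],"roll":1},{"linear":[0,0,0],"roll":1},{"linear":[0,0,0],"roll":1}]' -0.15 20 >/dev/null
python3 -m jog '[{"linear":[0,0,0],"roll":1},{"linear":[0,0,0],"roll":1},{"linear":[0,0,0],"roll":1},{"linear":[0,0,0],"roll":1},{"linear":[0,0,0],"roll":1},{"linear":[0,0,0],"roll":1},{"linear":[0,0,0],"roll":1},{"linear":[-0.8,-0.5,0],"roll":0},{"linear":[-0.8,-0.5,0],"roll":0},{"linear":[-0.7,-0.47,0],"roll":0},{"linear":[0,0,0],"roll":0},{"linear":[0,0,0],"roll":0}]'
python3 snap.py w8
python3 - <<'E'
from h import *
d=np.load("w8.npz"); c={**optics.calibration("wrist"),"T":d["T"]}; g=cv2.cvtColor(d["im"],cv2.COLOR_RGB2GRAY)
s=env.observe(); k=proj(c,[.5798,-.206,.112]); print(k,"tcp",proj(c,s["position"]),s["position"],s["q"]); u,v=k.astype(int)
print(g[v-36:v+37:4,u-60:u+61:5])
E
```

```text
time_s: 21.83
position: [0.5794, -0.204, 0.1411]
tool_rot: [[0.262, -0.965, -0.002], [-0.965, -0.262, 0.001], [-0.002, 0.002, -1.0]]
ft_force: [-0.3, -0.7, 0.2]
grip_width: 0.0362
gripper_force: 0.0
[249.87998396 199.31544672] tcp [250.21068639 215.30693209] [ 0.57920333 -0.20530909  0.14119462] [-3.05329686e+01  3.08721149e+01  6.89104892e+01 -1.71634162e-02
  8.03371988e+01  1.34372195e+02]
[[ 73  72  78  72  72  80  81  78  68  70  80 110 213 226  47  67  71  73
   70  72  70  72  80  76  82]
 [ 75  80  70  69  77  75  76  72  70  68  74 110 230 228  35  76  71  72
   73  74  79  83  89  80  80]
 [ 64  69  67  65  62  72  72  74  71  67  74 117 210 199  45  71  68  71
   74  75  76  75  90  83  84]
 [107 101  62  65  68  70  77  68  78  77  72 119 199 200  41  71  70  66
   72  72  75  83  83  80  83]
 [203 210  97  61  71  72  77  74  76  73  71 104 202 204  39  60  67  70
   76  76  73  77  77  76  77]
 [ 51 134 147  57  70  71  67  67  73  73  73  90  27  24  50  60  73  77
   80  74  45  48  55  75  75]
 [235  56 230  79  72  70  72  69  66  76  75  29  35  31  37  48  76  74

[... 591 characters left out ...]
40  53  50  52  51  57  51  55  47  53
   50  52  51  56  47  44  56]
 [ 67  78  69  66  62  69  48  42  47  51  49  48  59  59  62  56  57  44
   54  54  44  53  51  49  46]
 [ 82  74  70  67  66  65  44  49  69  77  52  47  52  52  58  60  58  43
   44  43  44  47  53  42  58]
 [ 78  71  68  69  72  64  71  74  69  73  74  61  50  56  52  52  50  46
   51  47  43  42  53  49  56]
 [ 75  69  70  66 107 107  29  78  72  71  76  44  51  51  47  50  49  47
   53  51  60  89  53  52  48]
 [ 71  67  69  72 101  96  22  82  80  83  51  44  53  52  48  42  50  54
   50  52  42  85  89  61  53]
 [ 65  70  31 103 103  41  25  76  49  46  46  55  52  50  50  52  44  52
   53  47  19  87  88  18  49]]
```

```bash
python3 -m jog '[{"linear":[0,0.03,0.6],"roll":0},{"linear":[0,0,0.6],"roll":0},{"linear":[0,0,0.4],"roll":0},{"linear":[0,0,0.3],"roll":0},{"linear":[0,0,0.18],"roll":0},{"linear":[0,0,0],"roll":0},{"linear":[0,0,0],"roll":0}]'
```

```text
time_s: 22.47
position: [0.5782, -0.2068, 0.0591]
tool_rot: [[0.258, -0.966, -0.0], [-0.966, -0.258, 0.0], [-0.0, 0.0, -1.0]]
ft_force: [-0.3, -0.1, -0.4]
grip_width: 0.0364
gripper_force: 0.0
```

```bash
python3 -m jog '[{"linear":[0.008,0.188,0],"roll":-1},{"linear":[0.008,0.188,0],"roll":-1},{"linear":[0.008,0.188,0],"roll":-1},{"linear":[0.008,0.188,0],"roll":-1},{"linear":[0.008,0.188,0],"roll":-1},{"linear":[0.008,0.188,0],"roll":-1},{"linear":[0.008,0.188,0],"roll":-1},{"linear":[0.008,0.188,0],"roll":-1},{"linear":[0.008,0.188,0],"roll":-1},{"linear":[0.008,0.188,0],"roll":-1},{"linear":[0.008,0.188,0],"roll":-1},{"linear":[0.008,0.188,0],"roll":-1}]'
python3 -m jog '[{"linear":[0.002,0.094,0],"roll":-0.5},{"linear":[0.002,0.094,0],"roll":-0.5},{"linear":[0.002,0.094,0],"roll":-0.5},{"linear":[0.002,0.094,0],"roll":-0.5},{"linear":[0.002,0.094,0],"roll":-0.5},{"linear":[0.002,0.094,0],"roll":-0.5},{"linear":[0.002,0.094,0],"roll":-0.5},{"linear":[0.002,0.094,0],"roll":-0.5}]'
python3 -c "
from h import *
p=env.observe()['position'];d=p[:2]-[.6017,-.2896];print(np.hypot(*d),np.degrees(np.arctan2(*d[::-1]))%360)"
```

```text
time_s: 23.47
position: [0.5175, -0.2679, 0.0603]
tool_rot: [[0.967, -0.254, 0.002], [-0.254, -0.967, -0.001], [0.002, 0.001, -1.0]]
ft_force: [0.3, 0.1, 0.3]
grip_width: 0.0362
gripper_force: 0.2
time_s: 24.13
position: [0.5151, -0.2959, 0.0606]
tool_rot: [[0.996, 0.09, 0.001], [0.09, -0.996, 0.002], [0.002, -0.002, -1.0]]
ft_force: [0.2, 8.8, 6.2]
grip_width: 0.0363
gripper_force: 4.3
0.08686678535725159 184.17899080282243
```

```bash
python3 -m jog '[{"linear":[0.002,0.094,0],"roll":-0.5},{"linear":[0.002,0.094,0],"roll":-0.5},{"linear":[0.002,0.094,0],"roll":-0.5},{"linear":[0.002,0.094,0],"roll":-0.5},{"linear":[0.002,0.094,0],"roll":-0.5},{"linear":[0.002,0.094,0],"roll":-0.5}]'
python3 -m jog '[{"linear":[0.002,0.094,0],"roll":-0.5},{"linear":[0.002,0.08,0],"roll":-0.5},{"linear":[0,0,0],"roll":0},{"linear":[0,0,0],"roll":0}]'
python3 -c "
from h import *
p=env.observe()['position'];d=p[:2]-[.6017,-.2896];print(np.hypot(*d),np.degrees(np.arctan2(*d[::-1]))%360)"
```

```text
time_s: 24.63
position: [0.5199, -0.3192, 0.0604]
tool_rot: [[0.939, 0.345, 0.001], [0.345, -0.939, -0.001], [0.001, 0.001, -1.0]]
ft_force: [0.2, -0.6, -0.2]
grip_width: 0.0363
gripper_force: 0.0
time_s: 24.97
position: [0.5224, -0.3257, 0.0599]
tool_rot: [[0.907, 0.422, 0.001], [0.422, -0.907, -0.001], [0.0, 0.001, -1.0]]
ft_force: [0.3, 0.4, -0.3]
grip_width: 0.0367
gripper_force: 0.0
0.0871633652130855 204.49938876712974
```

The push force vanished as the knob passed the crest, so the latch should have dropped in. Rising clear and looking.

```bash
python3 -m jog '[{"linear":[0,0,-0.2],"roll":0},{"linear":[0,0,-0.6],"roll":0},{"linear":[0,0,-0.9],"roll":0},{"linear":[0,0,-0.9],"roll":0},{"linear":[0,0,-0.9],"roll":0},{"linear":[-0.9,0,0],"roll":0},{"linear":[-0.9,0,0],"roll":0},{"linear":[0,0,0],"roll":0},{"linear":[0,0,0],"roll":0},{"linear":[0,0,0],"roll":0}]'
python3 snap.py w9; python3 - <<'E'
from h import *
w=np.load("w9.npz")["im"];s=optics.get_image("scene")
c={**optics.calibration("wrist"),"T":np.load("w9.npz")["T"]}; k=proj(c,[.5191,-.3198,.1145]); q=proj(c,[.6017,-.2896,.08]); print("knob exp",k,"piv",q)
u,v=k.astype(int); u0=max(u-75,0); v0=max(v-85,0); print(u0,v0)
cv2.imwrite("pics/fin.png",np.hstack([cv2.resize(w[v0:v0+112,u0:u0+150],(400,300),interpolation=2),cv2.resize(s[160:250,170:290],(400,300),interpolation=2)])[:,:,::-1])
E
```

```text
time_s: 25.8
position: [0.4572, -0.3556, 0.1997]
tool_rot: [[0.906, 0.422, 0.001], [0.422, -0.906, -0.0], [0.0, 0.001, -1.0]]
ft_force: [-0.6, 0.3, -0.2]
grip_width: 0.0362
gripper_force: 0.0
knob exp [244.80842202 102.70515251] piv [253.21786977   3.20534652]
169 17
```

View pics/fin.png

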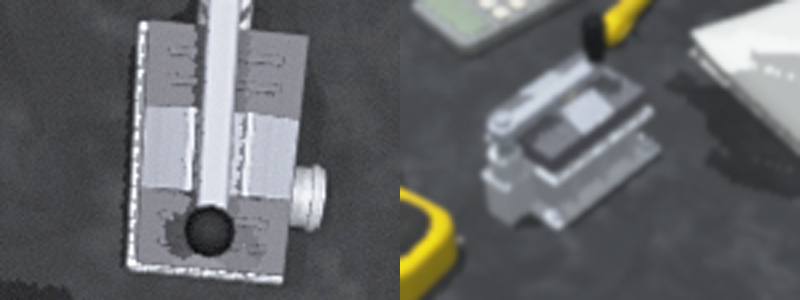

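The wrist view shows the bar lying between the strip's crests (crop (193,150) and (243,150)), with the knob at (210,230), within about 0.03 rad of the middle. The cover is square on the flange and the robot is clear, so I'm handing in.

```bash
python3 -c "
from rig import env
print(env.close_job())"
```

```text
the job is handed in; nothing more can be done
None
```

The job is handed in at about 26 s on the robot clock: the cover was laid flat on the counter, re-gripped and set home on the housing, and the latch swung into the notch; the last picture shows it square and latched, but no verdict came back.

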